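# Clamp the brown bottle in its shaker cradle

### The arm

A 7-joint arm with a two-finger parallel gripper is mounted at the origin on a cart in front of the work surface, level with it; the furniture and walls round the work are solid. World frame = base frame: x ahead of the robot, y to its left, z up, the work surface at z = 0. Lengths are in m, angles in rad, forces in N, time in s.
With the tool pointing down it reaches from about 0.425 to 0.975 m from the base axis. Payload 16.7 kg.
Tool frame: the origin (TCP) lies between the finger pads; the fingertips stand 17 mm ahead of it and the grasp point (between the pads) lies 2 mm behind it; z points along the fingers, y is the direction in which the jaws open and shut (so a half turn about z gives the same grasp; the last joint's range is limited). The gripper opens to 85 mm and grips with 20 to 120 N. Pads are 22 mm wide; open, the fingers measure 114 mm over their backs; the gripper's body (76 mm by 85 mm) begins 54 mm behind the grasp point. The pads swing forward as they close: fully open they stand 13 mm farther back than shut.
Start: joints at [1.111, 0.426, 0.074, 1.606, -0.034, 1.111, -0.067], TCP at [0.206, -0.643, 0.248] pointing down, gripper open.
Joint ranges: [-2.85, 2.85], [-0.5, 2.14], [-1.23, 1.37], [0.21, 2.46], [-1.02, 4.16], [0.16, 2.05], [-2.73, 2.73]. Speed limits (rad/s): [1.89, 1.89, 2.39, 2.39, 3.01, 3.01, 3.01].

### API

Orientations are given as a 3x3 rotation matrix whose columns are the frame's x, y, z axes.
In Python, from bench import robot, eyes gives the robot as it stands.
- The arm moves only by the tool play_rows, never from a script. Its argument "plan" is a list of rows, each an object of numbers: "tx", "ty", "tz": the shift along the world's x, y, z in mm; "yaw": the turn about the world's z in degrees. A call has exactly 10 rows; each row shifts and turns the commanded pose from where the row before left it; what a row does not reach is not made up. A row lasts 1/12 s, in which the tool goes at most 41.7 mm and 7.16 degrees, less where a joint would pass 70% of its speed; a pose out of reach is approached as far as the arm can. A call is refused whole if a number of a shift passes 41.7 or a number of a turn 7.16, either way. A call with a gripper value outside its range is refused whole. "jaw" is the closure, from 0 (fully open) to 1 (shut), set as the call begins (left out, the last holds). The fingers move at their own pace and stop on an object; "newtons" is the grip in N (left out, the last holds). Time passes only in rows, so rows that do not move let the fingers close, or fill a call up. It gives the time, the measured TCP pose, the force and the opening at its end, in the units of the state.
- robot.get_state(): the state, without advancing time (a new reading comes with each control period).
- eyes.camera(name): name is "side" or "top" or "wrist"; returns a dict with "image" (480x640x3 uint8, red, green, blue), "fov_y" (degrees; the focal length in pixels is half the picture's height over the tangent of half this angle, whatever the lens; pixels are square), "cx", "cy" (the principal point, pixels), "D" ([k1, k2, p1, p2, k3] as OpenCV has them; the pictures are not rectified), "rvec" (rotation vector, rad) and "tvec" (3), from world to camera coordinates, as OpenCV has them. Camera axes: x right, y down, z forward; pixel columns grow to the right and rows downward; lengths in m; the calibration is good to about 2 mm. A picture is of the moment at which its call begins. There is no depth.
- robot.hand_in(): hands the job in, once; it reports no verdict.
The state is a dict: "t": time; "joint_pos": joint angles; "joint_vel": joint speeds; "joint_efforts": joint torques, N m; "eef_pos": TCP position; "ee_rot": TCP orientation; "contact_force": force on the tool from outside, world axes, zero at the start; "torque": the same for the moment, N m; "gripper_width": finger opening in m.
Only numpy, scipy, OpenCV 4.12 (cv2) and the standard library are available. Lean on these libraries where they do the work, as an engineer would, in place of code of your own. Each camera call takes 0.05 s, during which the arm holds its last target.

### The job

The brown bottle with the black cap has to be held down in its cradle before it goes on the shaker. Push the yellow handle of its toggle clamp all the way down, over centre, so that the clamp stays shut by itself with the rubber pad pressing on the cap, then let go. Leave the other clamp, over the white bottle with the green cap, open, and keep both bottles standing in their nests.

Things in the scene. Friction and masses are not known exactly. Their poses are not given: they have to be found in the camera images.
- brown_clamp_handle (a joint): Handle hinge of the toggle clamp at the brown bottle, rad. 0 = open (handle 66 degrees above level, leaning away from the bottle), 1.15 = shut at its stop (handle level). Starts at 0 to 0.15; friction holds it where left. Pad meets cap at about 0.75, then a spring resists (some 4 N at the grip) up to dead centre at 1.01; beyond it the clamp pulls itself shut and locks.
- brown_clamp_grip (a point): Point on the centre line of that handle, 90 mm from the hinge; moves with the handle. The round yellow grip is 19 mm thick and runs from 46 to 118 mm from the hinge. It is free above and at its sides, and swings in the upright plane through hinge and bottle.
- brown_clamp_pivot (a point): Fixed point on that handle's hinge axis, 137 mm above the bench. Its x axis is level and points from the hinge to the bottle (nest centre 110 mm along), z up. Shut, the handle points along -x, the grip point 90 mm from the hinge at its level. The cradle (grey pedestal on a 210 x 90 mm plate) is fixed; beneath the shut grip only the plate, 10 mm high, lies.
- brown_clamp_pad: Rubber pad, 18 mm across, on the sprung spindle at the end of the clamp's steel arm, over the brown bottle; origin at the centre of its lower face. Up and tilted when open; the handle brings it down on the cap.
- brown_bottle: Brown bottle with a black screw cap, 42 mm across, 90 mm tall, loose, standing in a white nest ring 22 mm high with 2 mm play; origin at the centre of its underside, z up. Its underside stands 10 mm above the bench.
- white_clamp_handle (a joint): The same hinge on the other, like clamp, over the white bottle with the green cap: 0 to 0.15 at the start, to be left open. The two cradles may stand either way round, at least 0.2 m apart.
- white_bottle: White bottle with a green screw cap, 40 mm across, 86 mm tall, loose in the nest of the other cradle; origin at the centre of its underside, z up.
Mind the look-alikes: they are no part of the job. What is shaped like the part that bears brown_clamp_handle but pink is not meant.

How it is judged:
By the outcome, as a careful person would: the job done as asked, in the order asked, and still so for the second after the job is handed in, with the robot touching nothing.
It also fails if it takes over 29 s, if anything falls off the work surface, if the arm or the gripper's body presses on something with over 40 N, if the wrist force passes 120 N, or if a joint passes its speed limit or range.

## Working session

There is one attempt and no reset: what is moved stays moved. The work goes in short steps, Python scripts to look and compute and a tool call to move; the robot and the scene stay as the last step left them, time stands still between calls to the robot, and variables do not carry over. Pictures are saved under pics/ and viewed, and the job is handed in when it is done.

Besides the shell and the picture viewer there is one more tool, called after "Call:" as a command line: name --argument value ..., lists and objects as JSON in quotes. play_rows: Moves the arm, as the interface text tells. Its arguments: {"type":"object","properties":{"plan":{"type":"array","items":{"type":"object","properties":{"tx":{"type":"number"},"ty":{"type":"number"},"tz":{"type":"number"},"yaw":{"type":"number"}}}},"jaw":{"type":"number"},"newtons":{"type":"number"}},"required":["plan"]}

```bash
mkdir -p pics; ls; cat > h.py <<'E'
import numpy as np, cv2, pickle
def K(c):
    f=240/np.tan(np.radians(c['fov_y'])/2); return np.array([[f,0,c['cx']],[0,f,c['cy']],[0,0,1.]])
def ray(c,px):
    u=cv2.undistortPoints(np.array([[px]],float),K(c),np.array(c['D'],float)).ravel()
    R=cv2.Rodrigues(np.array(c['rvec'],float))[0]; t=np.array(c['tvec'],float).ravel()
    d=R.T@np.array([u[0],u[1],1]); return -R.T@t, d/np.linalg.norm(d)
def onz(c,px,z):
    o,d=ray(c,px); return o+d*(z-o[2])/d[2]
def tri(c1,p1,c2,p2):
    A=np.zeros((3,3));b=np.zeros(3)
    rs=[ray(c1,p1),ray(c2,p2)]
    for o,d in rs:
        P=np.eye(3)-np.outer(d,d);A+=P;b+=P@o
    x=np.linalg.solve(A,b); return x,[float(np.linalg.norm((np.eye(3)-np.outer(d,d))@(x-o))) for o,d in rs]
def proj(c,X):
    return cv2.projectPoints(np.array(X,float).reshape(-1,3),np.array(c['rvec'],float),np.array(c['tvec'],float),K(c),np.array(c['D'],float))[0].reshape(-1,2)
E
python3 - <<'E'
from bench import robot,eyes
import pickle,cv2
cs={}
for n in ['side','top','wrist']:
    c=eyes.camera(n);cs[n]=c;cv2.imwrite(f'pics/{n}0.png',c['image'][:,:,::-1])
    print(n,c['fov_y'],c['cx'],c['cy'],c['D'],c['rvec'],c['tvec'])
pickle.dump(cs,open('c0.pkl','wb'))
s=robot.get_state();print(s)
E
```

```text
pics
side 47.92521725948375 316.4753740826431 239.45271702150936 [-0.11449348  0.          0.          0.          0.        ] [2.05081769 0.00914419 0.01593546] [-0.57978681  0.12597399  1.13192423]
top 54.983178953106375 313.905526305204 237.16469998551602 [-0.10133251  0.          0.          0.          0.        ] [ 2.12954182 -2.06762649  0.23717715] [-0.02217013  0.61466188  1.00905436]
wrist 58.77344978996421 312.9141390275974 236.23081131125898 [-0.00481998  0.          0.          0.          0.        ] [-2.31310288  1.68520764  0.28492048] [-0.67314662 -0.04227634  0.38080073]
{'t': 0.15, 'joint_pos': array([ 1.11050641,  0.42660071,  0.07385635,  1.60645542, -0.03411459,
        1.11078669, -0.06706179]), 'joint_vel': array([ 0.00030935, -0.001195  , -0.0001125 , -0.00342695, -0.00153354,
        0.00014414, -0.00045547]), 'joint_efforts': array([ 4.32676636e-03, -9.50311232e+01,  3.76389474e+00, -4.63759696e+01,
        1.94289128e-02,  7.80773495e-03, -7.46004594e-05]), 'eef_pos': array([ 0.20631582, -0.64238607,  0.24776522]), 'ee_rot': array([[ 9.52092377e-01,  3.05810369e-01, -3.51710596e-04],
       [ 3.05810566e-01, -9.52091928e-01,  9.26690342e-04],
       [-5.14693041e-05, -9.89851628e-04, -9.99999509e-01]]), 'contact_force': array([0.30576558, 0.44456984, 0.26579916]), 'torque': array([ 0.07143464, -0.03382867, -0.01223181]), 'gripper_width': 0.08523957116951775}
```

View pics/side0.png

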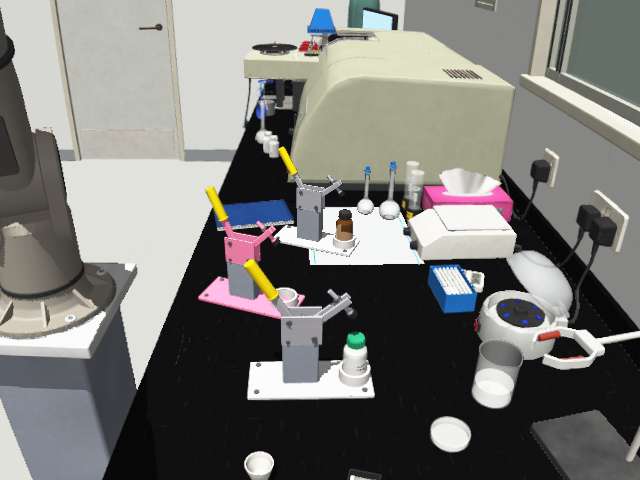

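View pics/top0.png

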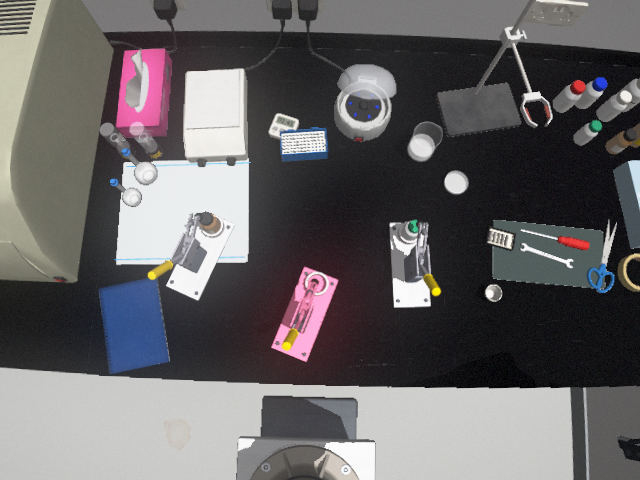

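View pics/wrist0.png

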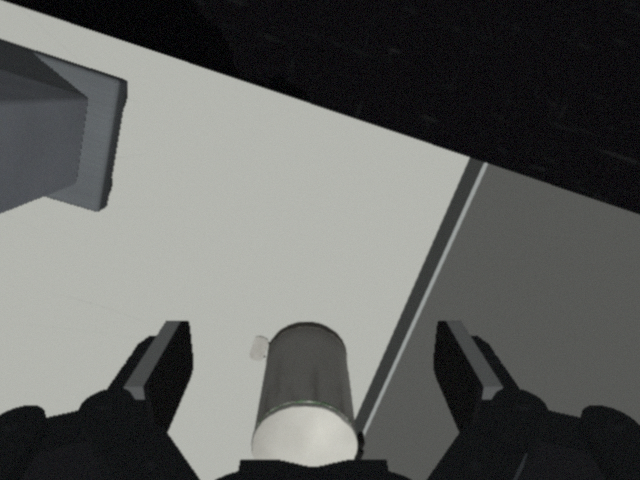

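```bash
python3 - <<'E'
import pickle,cv2,numpy as np
from h import *
cs=pickle.load(open('c0.pkl','rb'))
a=cs['side']['image'][130:270,260:380,::-1];b=cs['top']['image'][190:310,130:260,::-1]
a=cv2.resize(a,(400,467),interpolation=2);b=cv2.resize(b,(400,369),interpolation=2)
o=np.zeros((467,800,3),np.uint8);o[:,:400]=a;o[:369,400:]=b;cv2.imwrite('pics/crop.png',o)
for n in ['side','top']:
    c=cs[n];h=cv2.cvtColor(c['image'],cv2.COLOR_RGB2HSV)
    m=cv2.inRange(h,(20,150,80),(35,255,255))
    k,l,s,ce=cv2.connectedComponentsWithStats(m)
    for i in range(1,k):
        if s[i,4]>40:
            cnt=cv2.findContours((l==i).astype(np.uint8),0,2)[0][0]
            print(n,s[i],ce[i],cv2.minAreaRect(cnt),cv2.boxPoints(cv2.minAreaRect(cnt)).round(1).tolist())
E
```

```text
side [278 146  20  29 229] [287.069869   160.29257642] ((287.0405578613281, 160.24325561523438), (29.996803283691406, 7.6421661376953125), 62.10273361206055) [[276.6000061035156, 148.8000030517578], [283.3999938964844, 145.1999969482422], [297.3999938964844, 171.6999969482422], [290.70001220703125, 175.3000030517578]]
side [206 187  22  34 318] [216.14779874 203.40880503] ((216.18557739257812, 203.41754150390625), (35.84172058105469, 9.544254302978516), 66.03751373291016) [[204.5, 189.0], [213.3000030517578, 185.10000610351562], [227.8000030517578, 217.89999389648438], [219.10000610351562, 221.6999969482422]]
side [244 259  35  41 548] [260.7080292  279.16970803] ((260.71881103515625, 279.2078552246094), (46.01286697387695, 12.237464904785156), 53.530765533447266) [[242.10000610351562, 264.29998779296875], [252.0, 257.1000061035156], [279.29998779296875, 294.1000061035156], [269.5, 301.29998779296875]]
top [148 261  25  19 212] [159.64622642 269.75943396] ((159.65383911132812, 269.7307434082031), (8.59785270690918, 27.457660675048828), 56.3099365234375) [[145.8000030517578, 273.79998779296875], [168.6999969482422, 258.5], [173.5, 265.70001220703125], [150.60000610351562, 280.8999938964844]]
top [424 274  18  23 214] [432.22897196 284.68224299] ((432.107666015625, 284.4384460449219), (24.186771392822266, 9.674707412719727), 60.2551155090332) [[421.8999938964844, 276.29998779296875], [430.29998779296875, 271.5], [442.29998779296875, 292.5], [433.8999938964844, 297.29998779296875]]
top [282 329  16  22 183] [289.62295082 339.16393443] ((289.5298156738281, 339.01605224609375), (8.533796310424805, 22.824520111083984), 28.300758361816406) [[280.3999938964844, 347.0], [291.20001220703125, 326.8999938964844], [298.70001220703125, 331.0], [287.8999938964844, 351.1000061035156]]
```

View pics/crop.png

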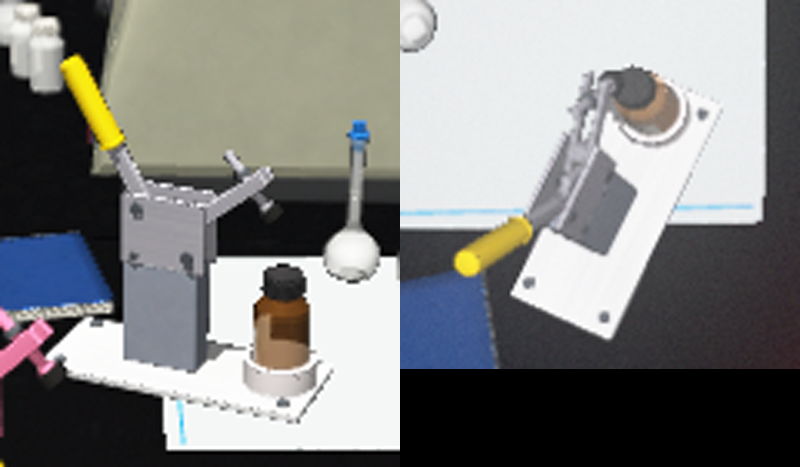

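The candidates are three yellow handles:
- Side (287,160) / top (160,270): grey clamp over the brown bottle with the black cap.
- Side (216,203) / top (289,339): pink look-alike.
- Side (261,279) / top (432,285): clamp over the white bottle with the green cap.

The first is the one meant, and the crop confirms the brown bottle and black cap.

```bash
python3 - <<'E'
import pickle
from h import *
cs=pickle.load(open('c0.pkl','rb'));S,T=cs['side'],cs['top']
# grip ends: outer / inner / centroid
o=tri(S,(280.3,147.5),T,(148.7,276.8)); i=tri(S,(293.7,173),T,(170.8,262.5)); m=tri(S,(287.07,160.29),T,(159.65,269.76))
for n,v in zip(['outer','inner','mid'],(o,i,m)): print(n,v[0].round(4),v[1])
d=o[0]-i[0];print('len',np.linalg.norm(d),'elev',np.degrees(np.arctan2(d[2],np.hypot(d[0],d[1]))),'az',np.degrees(np.arctan2(d[1],d[0])))
# top crop scale 400/130
f=130/400
def tp(x,y): return (130+(x-400)*f,190+y*f)
cor=[onz(T,tp(*p),.01) for p in [(722,102),(612,339),(512,293)]]
for c in cor: print('corner',c.round(4))
print('len',np.linalg.norm(cor[0]-cor[1]),np.linalg.norm(cor[1]-cor[2]),'az',np.degrees(np.arctan2(*(cor[0]-cor[1])[[1,0]])))
cen=(cor[0]+cor[2])/2;print('centre',cen)
# cap top
def sp(x,y): return (260+x*0.3,130+y*0.3)
print('cap',tri(S,sp(285,270),T,tp(633,85)))
print('nest via top', onz(T,tp(650,112),.032))
# pins
for x in [(278,155)]: pass
E
```

```text
outer [0.4878 0.3163 0.2365] [0.0006410901062840227, 0.0006410901062840554]
inner [0.524  0.2922 0.1807] [0.0022679807865030074, 0.002267980786503056]
mid [0.5056 0.3054 0.208 ] [0.0004413033495852166, 0.00044130334958525944]
len 0.0707064220890878 elev 52.1311606689721 az 146.4136625432877
corner [0.6593 0.1956 0.01  ]
corner [0.4645 0.2699 0.01  ]
corner [0.4979 0.3534 0.01  ]
len 0.20843571431076105 0.08993444365096714 az -20.869476344621877
centre [0.57857939 0.27448876 0.01      ]
cap (array([0.64793753, 0.24703237, 0.10076155]), [0.0009253390804499587, 0.0009253390804498151])
nest via top [0.64369103 0.24871801 0.032     ]
```

Call:
play_rows --plan '[{"tz": 20, "yaw": 7}, {"tz": 20, "yaw": 7}, {"tz": 20, "tx": 20, "ty": 10, "yaw": 7}, {"tz": 20, "tx": 20, "ty": 20, "yaw": 7}, {"tz": 20, "tx": 20, "ty": 20, "yaw": 7}, {"tz": 20, "tx": 20, "ty": 25, "yaw": 7}, {"tz": 20, "tx": 25, "ty": 25, "yaw": 7}, {"tz": 20, "tx": 25, "ty": 30, "yaw": 7}, {"tx": 25, "ty": 30, "yaw": 7}, {"tx": 25, "ty": 30, "yaw": 7}]' --jaw 1 --newtons 60

```text
validation failed for argument at $.pl...
```

Call:
play_rows --plan '[{"tx": 0, "ty": 0, "tz": 20, "yaw": 7}, {"tx": 0, "ty": 0, "tz": 20, "yaw": 7}, {"tx": 20, "ty": 10, "tz": 20, "yaw": 7}, {"tx": 20, "ty": 20, "tz": 20, "yaw": 7}, {"tx": 20, "ty": 20, "tz": 20, "yaw": 7}, {"tx": 20, "ty": 25, "tz": 20, "yaw": 7}, {"tx": 25, "ty": 25, "tz": 20, "yaw": 7}, {"tx": 25, "ty": 30, "tz": 20, "yaw": 7}, {"tx": 25, "ty": 30, "tz": 0, "yaw": 7}, {"tx": 25, "ty": 30, "tz": 0, "yaw": 7}]' --jaw 1 --newtons 60

```text
t: 0.98
eef_pos: [0.3861, -0.4529, 0.4085]
ee_rot: [[0.033, 0.999, 0.001], [0.999, -0.033, -0.002], [-0.002, 0.001, -1.0]]
contact_force: [0.8, -0.8, -0.1]
gripper_width: -0.0003
```

Call:
play_rows --plan '[{"tx": 14, "ty": 33, "tz": 0, "yaw": 3.5}, {"tx": 14, "ty": 36, "tz": 0, "yaw": 3.5}, {"tx": 14, "ty": 36, "tz": 0, "yaw": 3.5}, {"tx": 14, "ty": 36, "tz": 0, "yaw": 3.5}, {"tx": 14, "ty": 36, "tz": 0, "yaw": 3.5}, {"tx": 14, "ty": 36, "tz": 0, "yaw": 3.5}, {"tx": 14, "ty": 36, "tz": 0, "yaw": 3.5}, {"tx": 14, "ty": 36, "tz": 0, "yaw": 3.5}, {"tx": 14, "ty": 36, "tz": 0, "yaw": 3.5}, {"tx": 14, "ty": 36, "tz": 0, "yaw": 3.5}]'

```text
t: 1.82
eef_pos: [0.5253, -0.0953, 0.4074]
ee_rot: [[-0.544, 0.839, -0.0], [0.839, 0.544, -0.0], [-0.0, -0.0, -1.0]]
contact_force: [1.2, 0.2, 0.1]
gripper_width: -0.0
```

Call:
play_rows --plan '[{"tx": 5, "ty": 36, "tz": 0, "yaw": 3.5}, {"tx": 5, "ty": 36, "tz": 0, "yaw": 3.5}, {"tx": 5, "ty": 36, "tz": 0, "yaw": 3.5}, {"tx": 5, "ty": 36, "tz": 0, "yaw": 3.5}, {"tx": 5, "ty": 36, "tz": 0, "yaw": 3.5}, {"tx": 5, "ty": 36, "tz": 0, "yaw": 3.5}, {"tx": 4, "ty": 36, "tz": 0, "yaw": 3.5}, {"tx": 4, "ty": 36, "tz": 0, "yaw": 3.5}, {"tx": 2, "ty": 36, "tz": 0, "yaw": 3.5}, {"tx": 0, "ty": 20, "tz": 0, "yaw": 3.5}]'

```text
t: 2.65
eef_pos: [0.5643, 0.2509, 0.4069]
ee_rot: [[-0.928, 0.372, -0.001], [0.372, 0.928, 0.001], [0.001, 0.001, -1.0]]
contact_force: [-0.6, -0.2, -0.0]
gripper_width: -0.0001
```

```bash
python3 - <<'E'
from bench import robot,eyes
import pickle,cv2
cs={}
for n in ['side','top','wrist']:
    c=eyes.camera(n);cs[n]=c;cv2.imwrite(f'pics/{n}1.png',c['image'][:,:,::-1])
pickle.dump(cs,open('c1.pkl','wb'))
s=robot.get_state();print(s['t'],s['eef_pos'],s['joint_pos'],s['contact_force'])
E
```

```text
2.8 [0.5644725  0.24879396 0.40673943] [ 0.11243047  0.33295831 -0.83005048  1.48833805  0.244887    1.42895367
  0.46212899] [ 0.6937976  -0.66379823 -0.35464845]
```

View pics/wrist1.png

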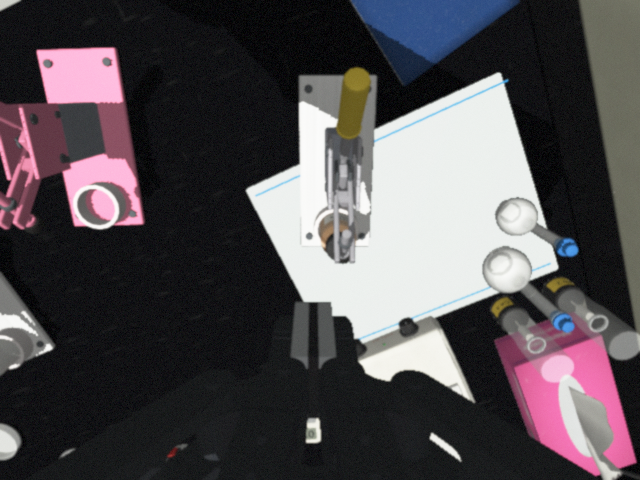

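View pics/side1.png

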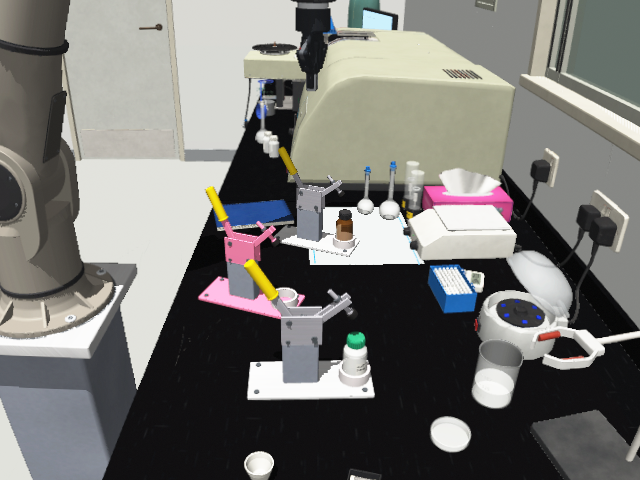

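```bash
python3 - <<'E'
import pickle
from h import *
c0=pickle.load(open('c0.pkl','rb'));cs=pickle.load(open('c1.pkl','rb'));S,T,W=c0['side'],c0['top'],cs['wrist']
h=cv2.cvtColor(W['image'],cv2.COLOR_RGB2HSV);m=cv2.inRange(h,(20,150,60),(35,255,255));m[200:]=0
m[:,:320]=0;m[:,390:]=0
cnt=max(cv2.findContours(m,0,2)[0],key=cv2.contourArea);r=cv2.minAreaRect(cnt);print(r,cv2.boxPoints(r).tolist())
M=cv2.moments(m,True);wm=(M['m10']/M['m00'],M['m01']/M['m00']);print(wm)
wo,wi=(357,74.5),(348.5,137)
for n,sp,tp_,w in [('outer',(280.3,147.5),(148.7,276.8),wo),('inner',(293.7,173),(170.8,262.5),wi),('mid',(287.07,160.29),(159.65,269.76),wm)]:
    print(n,tri(W,w,S,sp)[0].round(4),tri(W,w,T,tp_)[0].round(4),tri(S,sp,T,tp_)[0].round(4))
for p in [(300,75),(377,76),(369,245),(302,245)]: print('corner',onz(W,p,.01).round(4))
print('cap',proj(W,[[.6465,.2475,.1]]))
for v in ['mid']: pass
o,d=ray(W,wm);print('cam',o)
E
```

```text
((353.3907470703125, 102.48583984375), (25.949552536010742, 71.82498168945312), 7.386042594909668) [[335.90692138671875, 136.43238830566406], [345.14031982421875, 65.20337677001953], [370.87457275390625, 68.53929138183594], [361.64117431640625, 139.768310546875]]
(352.72641509433964, 101.32578616352201)
outer [0.488  0.3135 0.2375] [0.4868 0.313  0.2441] [0.4878 0.3163 0.2365]
inner [0.5256 0.2967 0.1791] [0.5303 0.2979 0.1639] [0.524  0.2922 0.1807]
mid [0.5043 0.3076 0.2071] [0.5052 0.3073 0.2042] [0.5056 0.3054 0.208 ]
corner [0.4648 0.2765 0.01  ]
corner [0.4984 0.3581 0.01  ]
corner [0.6898 0.2814 0.01  ]
corner [0.6574 0.2004 0.01  ]
cap [[336.7092821  249.46816977]]
cam [0.48603295 0.28259608 0.53123713]
```

Call:
play_rows --plan '[{"tx": -8, "ty": 14, "tz": -10, "yaw": 0}, {"tx": -8, "ty": 15, "tz": -20, "yaw": 0}, {"tx": -8, "ty": 14, "tz": -25, "yaw": 0}, {"tx": 0, "ty": 0, "tz": -30, "yaw": 0}, {"tx": 0, "ty": 0, "tz": -30, "yaw": 0}, {"tx": 0, "ty": 0, "tz": -25, "yaw": 0}, {"tx": 0, "ty": 0, "tz": -20, "yaw": 0}, {"tx": 0, "ty": 0, "tz": -15, "yaw": 0}, {"tx": 0, "ty": 0, "tz": -10, "yaw": 0}, {"tx": 0, "ty": 0, "tz": 0, "yaw": 0}]'

```text
t: 3.63
eef_pos: [0.5409, 0.2883, 0.2204]
ee_rot: [[-0.925, 0.379, -0.002], [0.379, 0.925, -0.002], [0.002, -0.002, -1.0]]
contact_force: [-1.0, -0.1, -1.2]
gripper_width: 0.0002
```

```bash
python3 - <<'E'
from bench import robot,eyes
import cv2,numpy as np
o=[]
c=eyes.camera('side')['image'][60:270,220:420,::-1];w=eyes.camera('wrist')['image'][:,:,::-1]
cv2.imwrite('pics/p2.png',np.hstack([cv2.resize(c,(400,420),interpolation=2),cv2.resize(w,(400,420))]))
s=robot.get_state();print(s['t'],s['eef_pos'],s['contact_force'])
P=np.array([.543,.291]);u=np.array([-.930,.366])
for e in [60,50,40,30,20,10,5,0,-1]:
    a=np.radians(e);r=.088;sc=r*np.cos(a)-.0095*np.sin(a)-.011;z=.137+r*np.sin(a)+.0095*np.cos(a)+.017
    print(e,(1000*np.r_[P+u*sc,z]).round(1))
E
```

```text
3.7333 [0.54149658 0.28947371 0.22281594] [0.23643872 0.11328412 0.61731332]
60 [520.  300.1 235. ]
50 [507.4 305.  227.5]
40 [496.2 309.4 217.8]
30 [486.8 313.1 206.2]
20 [479.3 316.1 193. ]
10 [474.2 318.1 178.6]
5 [472.5 318.8 171.1]
0 [471.4 319.2 163.5]
-1 [471.2 319.2 162. ]
```

View pics/p2.png

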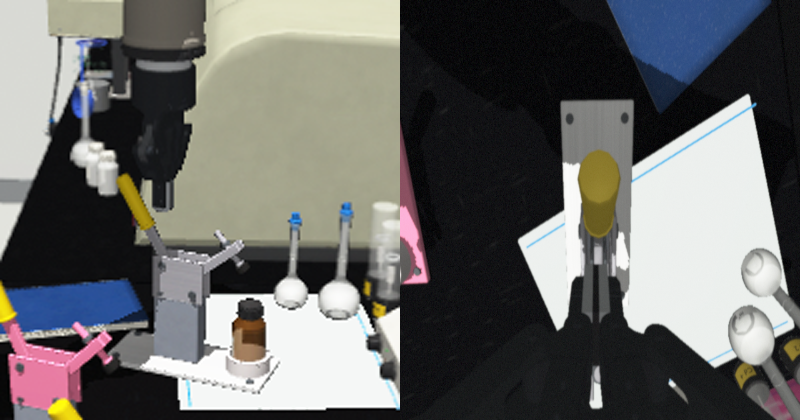

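Call:
play_rows --plan '[{"tx": -10, "ty": 4, "tz": 2, "yaw": 0}, {"tx": -10, "ty": 4, "tz": 2, "yaw": 0}, {"tx": -8, "ty": 3, "tz": 1, "yaw": 0}, {"tx": -6, "ty": 4, "tz": 0, "yaw": 0}, {"tx": -6, "ty": 2, "tz": -5, "yaw": 0}, {"tx": -5, "ty": 2, "tz": -5, "yaw": 0}, {"tx": -5, "ty": 2, "tz": -6, "yaw": 0}, {"tx": -5, "ty": 2, "tz": -6, "yaw": 0}, {"tx": 0, "ty": 0, "tz": 0, "yaw": 0}, {"tx": 0, "ty": 0, "tz": 0, "yaw": 0}]'

```text
t: 4.57
eef_pos: [0.4858, 0.3128, 0.2047]
ee_rot: [[-0.926, 0.377, -0.001], [0.377, 0.926, -0.001], [0.001, -0.001, -1.0]]
contact_force: [-0.4, -0.5, 0.6]
gripper_width: 0.0001
```

```bash
python3 - <<'E'
from bench import robot,eyes
import cv2,numpy as np
o=[]
c=eyes.camera('side')['image'][60:270,220:420,::-1];w=eyes.camera('wrist')['image'][:,:,::-1]
cv2.imwrite('pics/p3.png',np.hstack([cv2.resize(c,(400,420),interpolation=2),cv2.resize(w,(400,420))]))
s=robot.get_state();print(s['t'],s['eef_pos'],s['contact_force'])
E
```

```text
4.6667 [0.48642429 0.31278461 0.20525923] [-0.0500331   0.00815904 -1.09307727]
```

View pics/p3.png

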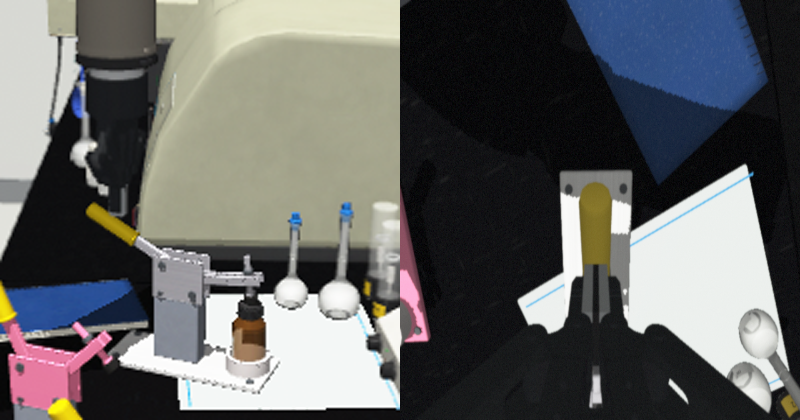

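Call:
play_rows --plan '[{"tx": -4, "ty": 2, "tz": -6, "yaw": 0}, {"tx": -3, "ty": 1.5, "tz": -6.5, "yaw": 0}, {"tx": -3, "ty": 1, "tz": -7, "yaw": 0}, {"tx": -2, "ty": 1, "tz": -7, "yaw": 0}, {"tx": -1, "ty": 0.5, "tz": -6, "yaw": 0}, {"tx": -1, "ty": 0.5, "tz": -5, "yaw": 0}, {"tx": -0.5, "ty": 0, "tz": -3, "yaw": 0}, {"tx": -0.5, "ty": 0, "tz": -2.5, "yaw": 0}, {"tx": 0, "ty": 0, "tz": 0, "yaw": 0}, {"tx": 0, "ty": 0, "tz": 0, "yaw": 0}]'

```text
t: 5.5
eef_pos: [0.4711, 0.3195, 0.1631]
ee_rot: [[-0.926, 0.378, 0.0], [0.378, 0.926, -0.0], [-0.001, -0.0, -1.0]]
contact_force: [-5.3, -4.5, 16.9]
gripper_width: -0.0003
```

```bash
python3 - <<'E'
from bench import robot,eyes
import cv2,numpy as np
o=[]
c=eyes.camera('side')['image'][60:270,220:420,::-1];w=eyes.camera('wrist')['image'][:,:,::-1]
cv2.imwrite('pics/p4.png',np.hstack([cv2.resize(c,(400,420),interpolation=2),cv2.resize(w,(400,420))]))
s=robot.get_state();print(s['t'],s['eef_pos'],s['contact_force'])
E
```

```text
5.6 [0.47113313 0.31947156 0.16309323] [-5.22649511 -4.64091569 16.95335945]
```

View pics/p4.png

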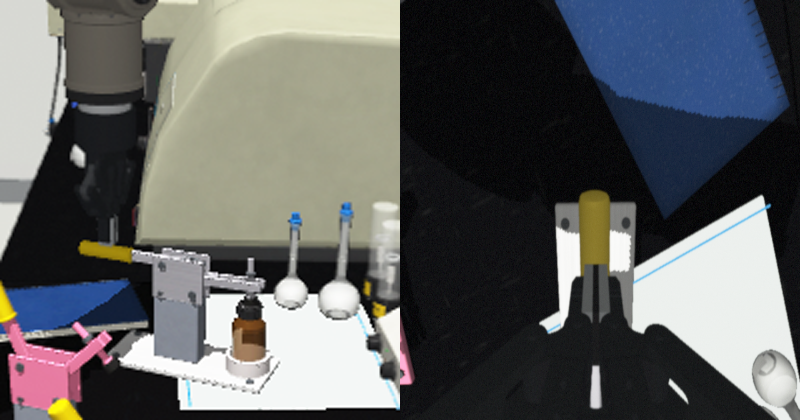

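The wrist reads 17 N at tool height 163 mm, which is where the shut handle should be. I'll lift off and check.

Call:
play_rows --plan '[{"tx": 0, "ty": 0, "tz": 5, "yaw": 0}, {"tx": 0, "ty": 0, "tz": 15, "yaw": 0}, {"tx": 0, "ty": 0, "tz": 25, "yaw": 0}, {"tx": 0, "ty": 0, "tz": 30, "yaw": 0}, {"tx": 0, "ty": 0, "tz": 30, "yaw": 0}, {"tx": 0, "ty": 0, "tz": 30, "yaw": 0}, {"tx": 0, "ty": 0, "tz": 30, "yaw": 0}, {"tx": 0, "ty": 0, "tz": 20, "yaw": 0}, {"tx": 0, "ty": 0, "tz": 10, "yaw": 0}, {"tx": 0, "ty": 0, "tz": 0, "yaw": 0}]'

```text
t: 6.43
eef_pos: [0.4716, 0.3199, 0.3592]
ee_rot: [[-0.926, 0.378, 0.003], [0.378, 0.926, 0.001], [-0.002, 0.002, -1.0]]
contact_force: [-0.7, -0.2, -0.3]
gripper_width: 0.0001
```

```bash
python3 - <<'E'
from bench import robot,eyes
import pickle
from h import *
S=eyes.camera('side');W=eyes.camera('wrist');T=eyes.camera('top')
s=robot.get_state();print(s['t'],s['eef_pos'],s['contact_force'])
a=S['image'][150:270,230:400,::-1];cv2.imwrite('pics/p5.png',np.hstack([cv2.resize(a,(400,282),interpolation=2),cv2.resize(W['image'][:,:,::-1],(376,282))]))
cv2.imwrite('pics/side5.png',S['image'][:,:,::-1]);cv2.imwrite('pics/top5.png',T['image'][:,:,::-1])
P=np.array([.543,.291,.137]);u=np.array([-.930,.366,0])
for n,c in (('side',S),('wrist',W)):
    h=cv2.cvtColor(c['image'],cv2.COLOR_RGB2HSV);m=cv2.inRange(h,(20,150,60),(35,255,255))
    k,l,st,ce=cv2.connectedComponentsWithStats(m)
    for i in range(1,k):
        if st[i,4]>60: print(n,st[i],ce[i].round(1))
    for e in (0,8): 
        a=np.radians(e);print('expected mid at elev',e,proj(c,[P+.082*(np.cos(a)*u+np.array([0,0,np.sin(a)]))]).round(1))
E
```

```text
6.5833 [0.47087791 0.31893457 0.35587988] [ 0.1491616  -1.27057175  0.14289639]
side [259 180  28  11 197] [272.4 184.9]
side [206 187  22  34 319] [216.2 203.4]
side [244 259  35  41 551] [260.8 279.2]
expected mid at elev 0 [[272.3 184.8]]
expected mid at elev 8 [[272.5 180.6]]
wrist [ 300  149   24   88 1805] [312.  191.3]
wrist [532 372  12  12  73] [536.9 378. ]
wrist [476 388  21  18 219] [484.7 395.4]
expected mid at elev 0 [[311.2 191.5]]
expected mid at elev 8 [[311.2 195.7]]
```

View pics/p5.png

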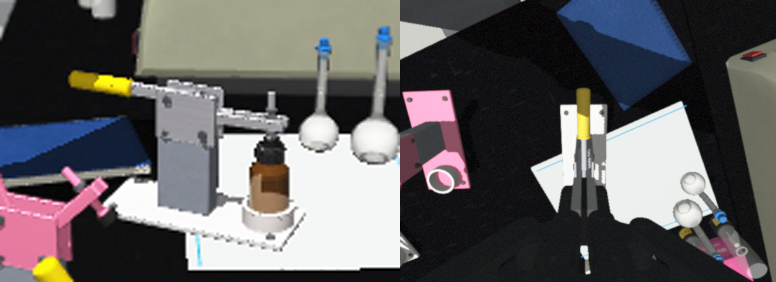

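View pics/side5.png

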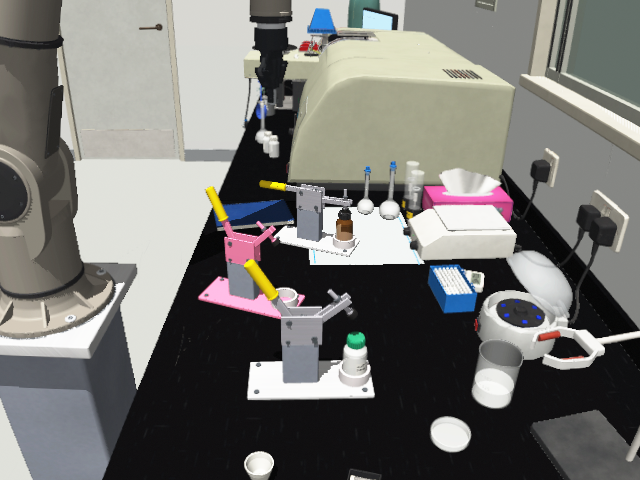

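The handle is level: its grip is at side (272.4,184.9), against a predicted (272.3,184.8) when shut. It stayed there after release. The pad is on the cap, and the other clamp's grip hasn't moved (260.8,279.2).

```bash
python3 -c "
from bench import robot
print(robot.hand_in())"
```

```text
the job is handed in; nothing more can be done
None
```

The brown bottle's clamp is shut and stays shut by itself, and I handed the job in at about 6.6 s of the 29 s allowed. I pushed the yellow handle down along its arc with the closed fingertips, then lifted the gripper 0.2 m clear.

- **Handle:** after release, its grip lies within 1 pixel of where a level, shut handle should appear in both the side and wrist views. The push ended against the stop with about 17 N upward on the tool. That is the end-of-move reading; I did not record forces between moves.
- **Pad and bottles:** the pad is seen resting on the black cap, and both bottles stand in their nests.
- **Other clamps:** the grips of the white-bottle clamp and the pink look-alike have not moved in the side view, so the white-bottle clamp is still open.
- **Disagreement:** the wrist and top views put the plate corners about 5 mm apart across its width. I used the average, and it caused no trouble. No other check failed.

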